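# Cap the gluing jig and take up four clicks

### The arm

A 6-joint arm with a two-finger parallel gripper is mounted at the origin on the work surface. World frame = base frame: x ahead of the robot, y to its left, z up, the work surface at z = 0. Lengths are in mm, angles in rad, forces in N, time in s.
With the tool pointing down it reaches from about 325 to 900 mm from the base axis. Payload 6.1 kg.
Tool frame: the origin (TCP) lies on the centre line of the jaws, within the pads' length; the fingertips stand 25 mm ahead of it and the grasp point (between the pads) lies 6 mm ahead of it (arm.tcp_to_tips is the distance from the TCP to the fingertips, in mm); z points along the fingers, y is the direction in which the jaws open and shut (so a half turn about z gives the same grasp; the last joint's range is limited). The gripper opens to 85 mm and grips with 20 to 120 N. Pads are 22 mm wide; open, the fingers measure 114 mm over their backs; the gripper's body (76 mm by 85 mm) begins 54 mm behind the grasp point. The pads swing forward as they close: fully open they stand 13 mm farther back than shut.
Start: joints at [-1.33, 0.22, 1.526, -0, 1.395, -0.126], TCP at [224.136, -583.42, 256.3] pointing down, gripper open.
Joint ranges: [-2.98, 2.98], [-0.91, 2.08], [0.09, 2.57], [-1.24, 4.39], [0.2, 2.65], [-2.68, 2.68]. Speed limits (rad/s): [2.57, 2.57, 3.01, 3.14, 3.14, 3.14].

### API

Orientations are given as [roll, pitch, yaw] about the fixed x, y, z axes, in that order (R = Rz(yaw) Ry(pitch) Rx(roll)).
In Python, from workcell import arm gives the robot as it stands.
- The arm moves only by the tool servo_tool, never from a script. Its argument "steps" is one flat list of numbers, 7 for each row, row after row: the shift along the world's x, y, z in mm, then the turn, a rotation vector about the world's x, y, z in rad, then the opening, from 0 (shut) to 1 (fully open). A call has 1 to 10 rows; each row shifts and turns the pose as measured when the row begins; what a row does not reach is not made up. A row lasts 1/10 s, in which the tool goes at most 50 mm and 8.59 degrees, less where a joint would pass 70% of its speed; a pose out of reach is approached as far as the arm can. A call is refused whole if a number of a shift passes 50 or a number of a turn 0.15, either way. A call with a gripper value outside its range is refused whole. The fingers move at their own pace and stop on an object; "newtons" is the grip in N (left out, the last holds). Time passes only in rows, so rows that do not move let the fingers close. It gives the time, the measured TCP pose, the force and the opening at its end, in the units of the state.
- arm.read_state(): the state, without advancing time (a new reading comes with each control period).
- arm.camera(name): name is "scene" or "top"; returns a dict with "frame" (384x512x3 uint8, blue, green, red), "fx", "fy", "cx", "cy" (pixels), "k1" (the pictures are not rectified: a ray, as slopes to the right and down, at radius r is drawn at 1 + k1 r^2 times it, then the intrinsics apply), "world_from_camera" (4x4, takes a point from camera to world coordinates). Camera axes: x right, y down, z forward; pixel columns grow to the right and rows downward; lengths in mm; the calibration is good to about 2 mm. A picture is of the moment at which its call begins. There is no depth.
- arm.finish_job(): hands the job in, once; it reports no verdict.
The state is a dict: "time_s": time; "qpos": joint angles; "qd": joint speeds; "effort": joint torques, N m; "tcp_pos": TCP position; "orientation": TCP orientation; "contact_force": force on the tool from outside, world axes, zero at the start; "torque": the same for the moment, N m; "opening": finger opening in mm.
Only numpy, scipy, OpenCV 4.12 (cv2) and the standard library are available. Lean on these libraries where they do the work, as an engineer would, in place of code of your own. Each camera call takes 0.05 s, during which the arm holds its last target. There are 200 camera calls.

### The job

Take the steel spring cup off its sloping drain rack, turn it mouth-down over the upright peg of the gluing jig with its rim flat on the jig's plate, and let go of it. Then take the red knob and swing the jig's ratchet lever exactly four clicks from its rest, never a fifth, so that the rubber pad bears on the cup, and finish while still holding the lever there, for it springs back if let go. Leave the other things on the bench where they are.

Things in the scene. Friction and masses are not known exactly. Their poses are not given: they have to be found in the camera images.
- cup_center (a point): Centre (half-way up, on the axis) of the loose hollow steel cup: round, 50 mm outside diameter, 70 mm long, wall 3 mm, one end closed, 0.15 kg. z runs along the cup from the closed end to the open mouth. At the start it lies on the rack's bars, mouth towards the robot and 25 degrees below level; seated, z points straight down.
- rack: Fixed drain rack: wooden base 120 x 60 x 12 mm, two parallel 8 mm steel bars 33 mm apart sloping down to the robot side (-x) and a low stop bar under the cup's mouth. Origin at the centre of its underside; the cup's axis lies in its x-z plane, its centre 75 mm above the origin. The bars are under the cup: its left and right sides are free for fingers.
- seat (a point): Where the peg's axis meets the top of the jig's fixed grey plate (12 mm above the table): centre of the seated cup's rim; a seated cup's centre is 35 mm above it. The aluminium peg is 36 mm across for 32 mm, then tapers to a 16 mm tip 45 mm above the plate. Axes are the jig's: z up, x from the peg to the jaw, the lever's pivot towards +y. The plate reaches 60 mm to -x and -y of the peg.
- jaw: Blue jaw on the far (+x) side of the peg, 38 mm wide, its top 65 mm above the table. Its origin is the middle of its lower front edge. It slides towards the peg, 6 mm for each click of the lever.
- pivot (a point): A point on the lever's vertical hinge axis, in the jig's frame 50 mm in x and 120 mm in y from the peg.
- knob (a point): Middle of the lever's upright red knob, a post 18 mm across and 52 mm tall (the point lies 26 mm below its top, 80 mm above the table), 110 mm from the hinge axis; below it the lever's flat steel bar, whose top lies 24 mm below the point. Free on all sides above the bar.
- lever (a joint): Lever angle, rad: 0 at rest, growing counter-clockwise seen from above (knob towards the robot). Its pawl rides over pins at 0.1, 0.3, 0.5, 0.7 and clicks into dips at 0.2, 0.4, 0.6, 0.8 (fourth), 1.0. Pushed slowly, the resistance at the knob jumps by 4 to 10 N on leaving a dip and eases until the next, upon a return spring of 2 N at rest, 7 N at four clicks. It never locks: let go, it springs back.
- pad: Sprung black rubber pad on the jaw's front, 32 mm wide, 36 mm high, centre 42 mm above the table, facing the peg, 16 mm clear of the seated cup with the lever at rest; its origin lies 12 mm behind its pressing face. It meets the cup at the third or fourth click and at four clicks presses it with 1.5 to 4 N.
- glue_can: Bystander, to be left alone: closed tin, 84 mm across, 100 mm tall, yellow label; origin at its underside's centre.
- rivet_jar: Bystander, to be left alone: jar, 68 mm across, 80 mm tall, red cap; origin at its underside's centre.
- cleaner: Bystander, to be left alone: bottle, 60 mm across, 160 mm tall, orange cap; origin at its underside's centre.
- mallet: Bystander, to be left alone: black rubber mallet with a wooden handle, 290 mm long, lying flat; origin under it, about its middle.
- driver: Bystander, to be left alone: screwdriver lying flat; origin under it, about its middle.
- tape_roll: Bystander, to be left alone: black roll, 90 mm across, 30 mm tall, lying flat; origin at its underside's centre.
Things that resemble listed ones, but are neither listed nor needed, are in the scene too. What is shaped like the part that bears cup_center but blue or turquoise is not meant.

How it is judged:
By the outcome, as a careful person would: the job done as asked, in the order asked, and still so for the second after the job is handed in, while the arm keeps its last pose, push and grip.
It also fails if it takes over 64 s, if anything falls off the work surface, if the arm or the gripper's body presses on something with over 40 N, if the wrist force passes 120 N, or if a joint passes its speed limit or range.

## Working session

There is one attempt and no reset: what is moved stays moved. The work goes in short steps, Python scripts to look and compute and a tool call to move; the robot and the scene stay as the last step left them, time stands still between calls to the robot, and variables do not carry over. Pictures are saved under pics/ and viewed, about 8 in all and at most 12, crops included, and the job is handed in when it is done.

Besides the shell and the picture viewer there is one more tool, called after "Call:" as name(argument=value, ...) on one line, values as JSON. servo_tool: Moves the arm, as the interface text tells. Its arguments: {"type":"object","properties":{"steps":{"type":"array"},"newtons":{"type":"number"}},"required":["steps"]}

```bash
ls; mkdir -p pics; cat > h.py <<'E'
import numpy as np, cv2
from workcell import arm
def cam(n):
    c=arm.camera(n); return c
def ray(c,u,v):
    x=(u-c["cx"])/c["fx"]; y=(v-c["cy"])/c["fy"]; xd,yd=x,y
    for _ in range(20):
        s=1+c["k1"]*(x*x+y*y); x,y=xd/s,yd/s
    T=np.array(c["world_from_camera"]); return T[:3,3],T[:3,:3]@np.array([x,y,1.])
def onz(c,u,v,z):
    o,d=ray(c,u,v); return (o+d*(z-o[2])/d[2]).round(1)
def proj(c,p):
    T=np.array(c["world_from_camera"]); q=T[:3,:3].T@(np.array(p,float)-T[:3,3]); x,y=q[:2]/q[2]; s=1+c["k1"]*(x*x+y*y)
    return np.array([c["fx"]*x*s+c["cx"],c["fy"]*y*s+c["cy"]]).round(1)
def two(c1,a,c2,b):
    o1,d1=ray(c1,*a); o2,d2=ray(c2,*b); t=np.linalg.lstsq(np.c_[d1,-d2],o2-o1,rcond=None)[0]
    p,q=o1+d1*t[0],o2+d2*t[1]; return ((p+q)/2).round(1),round(float(np.linalg.norm(p-q)),1)
E
python3 - <<'E'
from h import *
for n in("scene","top"):
    c=cam(n); cv2.imwrite(f"pics/{n}0.png",cv2.resize(c["frame"],(800,600),interpolation=cv2.INTER_CUBIC)); print(n,c["fx"],c["fy"],c["cx"],c["cy"],c["k1"],np.array(c["world_from_camera"]).round(3).tolist())
    np.save(f"pics/{n}0.npy",c["frame"])
print(arm.read_state())
E
```

```text
pics
scene 361.2089947550851 361.2089947550851 250.1920298992198 189.44989441679667 0.005941497256484193 [[0.28, 0.619, -0.734, 1292.755], [0.96, -0.185, 0.211, -207.427], [-0.005, -0.763, -0.646, 709.043], [0.0, 0.0, 0.0, 1.0]]
top 407.2530668851807 407.2530668851807 253.99739472345075 190.2845952390912 0.036571281362042574 [[-0.003, -0.998, 0.066, 486.698], [-1.0, 0.004, 0.007, 20.383], [-0.007, -0.066, -0.998, 1246.753], [0.0, 0.0, 0.0, 1.0]]
{'time_s': 0.1, 'qpos': array([-1.33013646e+00,  2.21147293e-01,  1.52751357e+00, -2.20884064e-07,
        1.39474328e+00, -1.26110449e-01]), 'qd': array([ 0.00040711, -0.00165547, -0.00537809, -0.0016474 , -0.00065553,
        0.0013357 ]), 'effort': array([ 6.61603972e-04, -4.98244536e+01, -3.90548193e+01, -3.01816890e-04,
        5.72175864e-03,  2.95961975e-06]), 'tcp_pos': array([ 223.99163442, -582.92526253,  255.29967628]), 'orientation': array([-3.13979552e+00, -2.27626846e-04,  3.66770155e-01]), 'contact_force': array([-0.06447835,  1.02525657, -0.49473468]), 'torque': array([ 0.02030176, -0.01224755, -0.00412929]), 'opening': 85.31984282852721}
```

View pics/scene0.png

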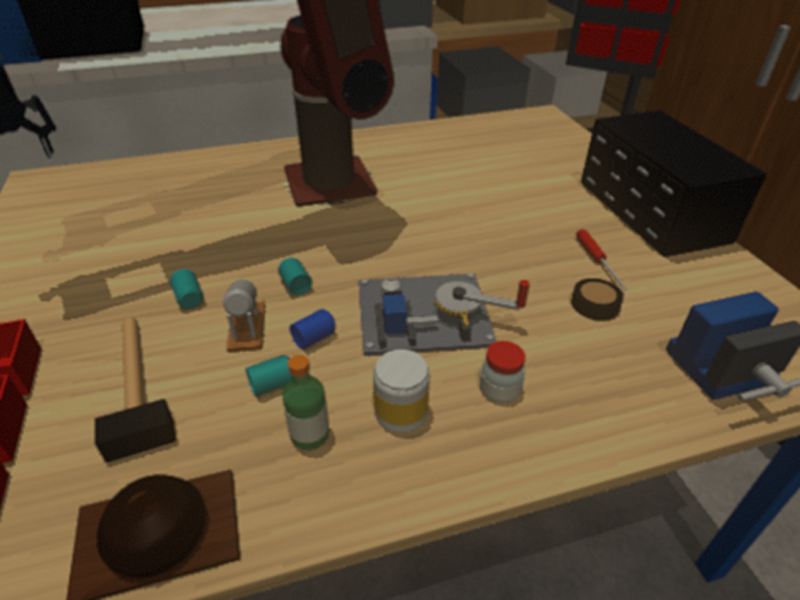

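View pics/top0.png

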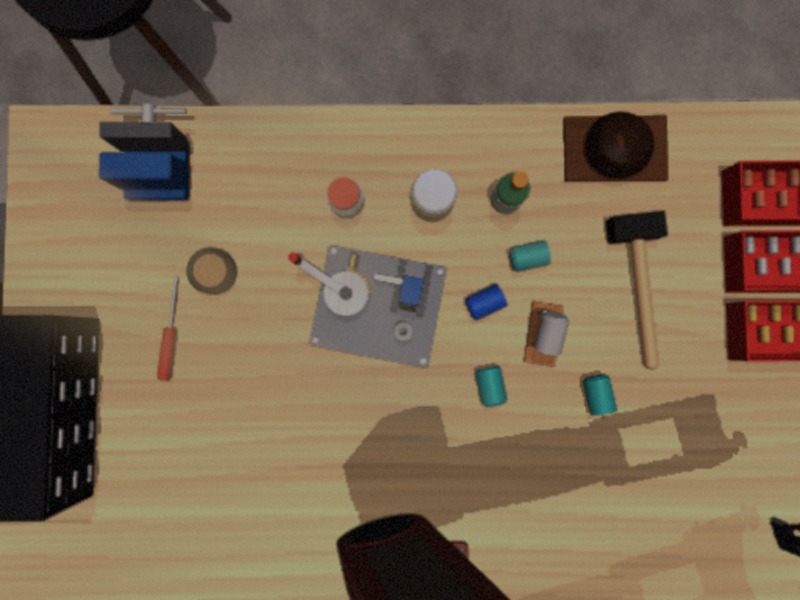

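The steel (grey) cup is at top (548,332) / scene (240,300) on the wooden rack. The look-alikes are turquoise at top (530,255), (490,385) and (600,395), and blue at (487,301). Only the grey one lies on the rack, so it fits the description. The peg is at top (402,330), the knob at (295,258) and the hub at (345,293).

```bash
python3 - <<'E'
from h import *
a=np.load("pics/top0.npy"); b=np.load("pics/scene0.npy")
# crops: top x185-295,y150-240 native ; cup x325-375,y185-240
A=cv2.resize(a[145:245,180:300],(480,400),interpolation=cv2.INTER_CUBIC)
B=cv2.resize(a[185:240,325:375],(320,352),interpolation=cv2.INTER_CUBIC)
C=cv2.resize(b[165:235,220:350],(520,280),interpolation=cv2.INTER_CUBIC)
D=cv2.resize(b[170:230,135:180],(270,360),interpolation=cv2.INTER_CUBIC)
# brighten
o=np.zeros((600,800,3),np.uint8)
def put(im,x,y,w,h): o[y:y+h,x:x+w]=cv2.convertScaleAbs(cv2.resize(im,(w,h),interpolation=cv2.INTER_CUBIC),alpha=1.4)
put(a[145:245,180:300],0,0,480,400)  # x4
put(a[185:240,325:375],480,0,300,330) # x6
put(b[170:220,220:340],0,400,480,200) # x4
put(b[170:230,135:180],480,335,198,264) # x4.4
cv2.imwrite("pics/crop1.png",o)
E
```

```text
(no output)
```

View pics/crop1.png

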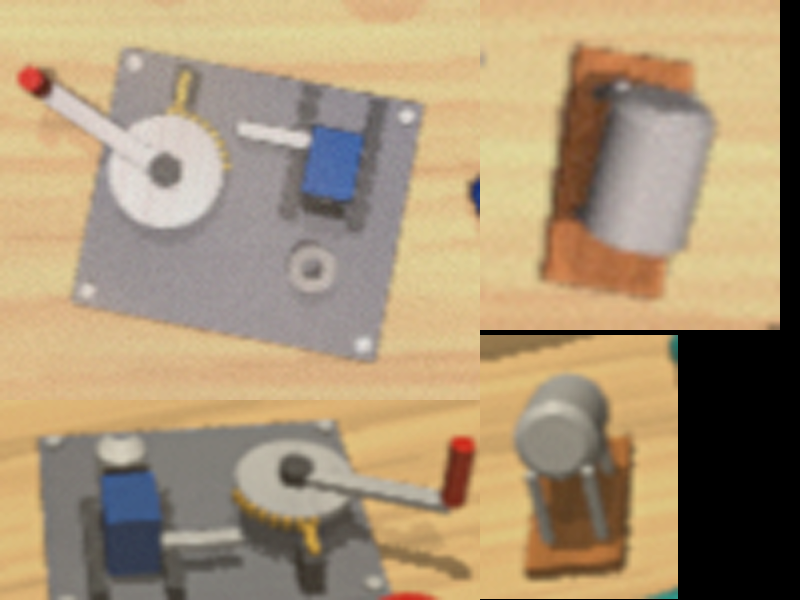

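The crop confirms it: a bare grey cup on the wooden rack, closed end up and away from the robot. The peg ring is at crop (313,268), the knob top at (28,77) and the plate corners are clear.

```bash
python3 - <<'E'
from h import *
c=cam("top"); s=cam("scene"); f=c["frame"]
def t(u,v): return u/4+180-.375,v/4+145-.375
def B(u,v): return (u-480)/6+325-.42,v/6+185-.42
def S(u,v): return u/4+220-.375,(v-400)/4+170-.375
def SB(u,v): return (u-480)/4.4+135-.4,(v-335)/4.4+170-.4
P=[onz(c,*t(*p),12) for p in[(123,47),(423,102),(376,361),(73,302)]]
print("plate",P)
P=np.array(P)
for i in range(4):
    d=P[(i+1)%4]-P[i]; print(np.hypot(*d[:2]).round(1),np.degrees(np.arctan2(d[1],d[0])).round(1))
print("peg tip",onz(c,*t(313,268.5),57), "peg scene tip",onz(s,*S(123,447),57))
print("hub top", two(c,t(166,170),s,S(297,467)))
print("knob", onz(c,*t(28,77),106),onz(s,*S(462,442),106),two(c,t(28,77),s,S(462,442)))
# red knob mask top
R=np.array([onz(c,*B(*p),12) for p in[(575,42),(693,65),(663,297),(545,282)]])
print("rack",R.tolist())
for i in range(4):
    d=R[(i+1)%4]-R[i]; print(np.hypot(*d[:2]).round(1),np.degrees(np.arctan2(d[1],d[0])).round(1))
print("rack c",R.mean(0))
# cup closed-end centre in scene (562,440?) & top edge line in top
for p in [(560,440)]: print("cup end scene",SB(*p))
# scene rack corners
print([onz(s,*SB(*p),12).tolist() for p in [(631,437),(622,567),(527,570)]])
# cup mask
h=cv2.cvtColor(f,cv2.COLOR_BGR2HSV)
m=((h[...,1]<60)&(h[...,2]>60)).astype(np.uint8); m[:,:338]=0;m[:,372:]=0;m[:190]=0;m[235:]=0
n,l,st,ce=cv2.connectedComponentsWithStats(m); k=1+st[1:,4].argmax(); print(st[k],ce[k])
cn=max(cv2.findContours((l==k).astype(np.uint8),0,1)[0],key=cv2.contourArea); print(cv2.minAreaRect(cn)); ctr=cv2.minAreaRect(cn)[0]
print(onz(c,*ctr,75),onz(c,*ce[k],75))
E
```

```text
plate [array([672.2, 161.7,  12. ]), array([629., -67.,  12.]), array([432.9, -29.9,  12. ]), array([478.1, 198.8,  12. ])]
232.7 -100.7
199.6 169.3
233.1 78.8
197.6 -10.8
peg tip [502.1  17.4  57. ] peg scene tip [517.8  16.3  57. ]
hub top (array([574.9, 125.9,  57.8]), 2.6)
knob [637.  217.8 106. ] [635.4 217.1 106. ] (array([636.6, 217.1, 107. ]), 1.3)
rack [[562.9, -232.9, 12.0], [551.1, -291.8, 12.0], [434.9, -274.4, 12.0], [442.4, -215.7, 12.0]]
60.1 -101.3
117.5 171.5
59.2 82.7
121.7 -8.1
rack c [ 497.825 -253.7     12.   ]
cup end scene (152.78181818181818, 193.46363636363637)
[[446.9, -214.3, 12.0], [568.6, -233.7, 12.0], [554.6, -289.9, 12.0]]
[342 199  22  28 451] [352.9135255  212.74722838]
((352.956787109375, 212.9901885986328), (17.818334579467773, 27.126420974731445), 12.804265975952148)
[ 497.5 -254.6   75. ] [ 498.2 -254.5   75. ]
```

Call:
servo_tool(steps=[34,32,-3,0,0,-0.13,1,34,32,-3,0,0,-0.13,1,34,32,-3,0,0,-0.13,1,34,32,-3,0,0,-0.13,1,34,32,-3,0.021,0.14,0,1,34,32,-3,0.021,0.14,0,1,34,32,-3,0.021,0.14,0,1,34,32,-3,0.021,0.14,0,1,34,32,-3,0,0,0,1,34,32,-3,0,0,0,1])

```text
time_s: 1.2
tcp_pos: [566.1, -253.9, 221.1]
orientation: [3.105, 0.594, -0.201]
contact_force: [0.9, -2.0, 0.2]
opening: 85.4
```

```bash
cat >> h.py <<'E'
from scipy.spatial.transform import Rotation as Ro
def rem(pos,R):
    s=arm.read_state(); p=s["tcp_pos"]; Rc=Ro.from_euler("xyz",s["orientation"])
    rv=(R*Rc.inv()).as_rotvec()
    print("t",round(s["time_s"],2),"tcp",p.round(1),"rem",(np.array(pos)-p).round(1),"turn",rv.round(3),"F",s["contact_force"].round(1),"T",s["torque"].round(2),"open",round(s["opening"],1),"q",s["qpos"].round(2))
def tilt(yaw,d): # tool down with jaws across yaw dir, leaned d about yawed +y
    return Ro.from_euler("z",yaw)*Ro.from_euler("y",d)*Ro.from_euler("x",np.pi)
E
python3 - <<'E'
from h import *
R=tilt(-.152,.567); print(R.as_matrix()[:,2].round(3))
rem([564,-265,181],R)
E
```

```text
[-0.531  0.081 -0.844]
t 1.2 tcp [ 566.1 -253.9  221.1] rem [ -2.1 -11.1 -40.1] turn [ 0.025 -0.032  0.029] F [ 0.9 -2.   0.2] T [-0.09 -0.3   0.  ] open 85.4 q [-0.46  0.67  1.09 -0.19  1.94  1.28]
```

Call:
servo_tool(steps=[-1,-6,-20,0.012,-0.016,0.015,1,-1,-5,-20,0.012,-0.016,0.015,1,0,0,0,0,0,0,1], newtons=40)

```text
time_s: 1.5
tcp_pos: [569.3, -256.6, 175.3]
orientation: [-3.137, 0.569, -0.136]
contact_force: [-0.5, 0.8, 0.8]
opening: 85.1
```

```bash
python3 - <<'E'
from h import *
R=tilt(-.152,.567)
rem([564,-265,181],R); rem([500.7,-255,80],R)
E
```

```text
t 1.5 tcp [ 569.3 -256.6  175.3] rem [-5.3 -8.4  5.7] turn [-0.004 -0.002 -0.014] F [-0.5  0.8  0.8] T [-0.01 -0.19  0.07] open 85.1 q [-0.47  0.7   1.13 -0.18  1.85  1.24]
t 1.5 tcp [ 569.3 -256.6  175.3] rem [-68.6   1.6 -95.3] turn [-0.004 -0.002 -0.014] F [-0.5  0.8  0.8] T [-0.01 -0.19  0.07] open 85.1 q [-0.47  0.7   1.13 -0.18  1.85  1.24]
```

Call:
servo_tool(steps=[-10,-7,-10,0,0,-0.014,1,-20,2,-28,0,0,0,1,-15,2,-20,0,0,0,1,0,0,0,0,0,0,1])

```text
time_s: 1.9
tcp_pos: [523.5, -260.2, 118.8]
orientation: [-3.14, 0.568, -0.154]
contact_force: [1.6, -1.1, 0.5]
opening: 85.0
```

```bash
python3 - <<'E'
from h import *
R=tilt(-.152,.567)
rem([500.7,-255,80],R)
c=cam("top");s=cam("scene");o=np.zeros((400,800,3),np.uint8)
o[:,:400]=cv2.resize(c["frame"][170:250,310:390],(400,400),interpolation=3); o[:,400:]=cv2.resize(s["frame"][140:240,110:210],(400,400),interpolation=3)
cv2.imwrite("pics/g1.png",cv2.convertScaleAbs(o,alpha=1.4))
E
```

```text
t 1.9 tcp [ 523.5 -260.2  118.8] rem [-22.8   5.2 -38.8] turn [-0.001 -0.001  0.003] F [ 1.6 -1.1  0.5] T [-0.08 -0.22 -0.01] open 85.0 q [-0.5   0.66  1.3  -0.18  1.72  1.25]
```

View pics/g1.png

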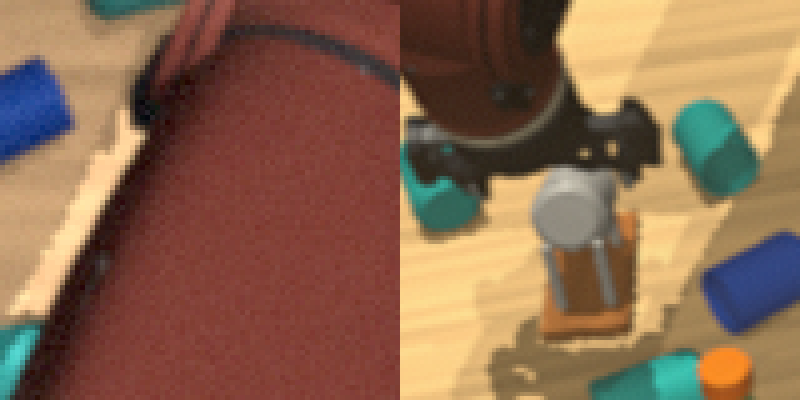

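The fingers straddle the grey cup (scene crop at 575,210), so I'm going on down and closing.

Call:
servo_tool(steps=[-11,4,-19,0,0,0,1,-11,1,-18,0,0,0,1,0,0,0,0,0,0,1])

```text
time_s: 2.3
tcp_pos: [509.4, -258.5, 90.6]
orientation: [3.136, 0.551, -0.158]
contact_force: [0.0, 0.2, 0.1]
opening: 85.4
```

```bash
python3 - <<'E'
from h import *
rem([500.7,-255,80],tilt(-.152,.567))
E
```

```text
t 2.3 tcp [ 509.4 -258.5   90.6] rem [ -8.7   3.5 -10.6] turn [0.007 0.015 0.003] F [0.  0.2 0.1] T [-0.04 -0.24 -0.01] open 85.4 q [-0.51  0.66  1.36 -0.19  1.65  1.26]
```

Call:
servo_tool(steps=[-8,3,-10,0.007,0.014,0.003,1,0,0,0,0,0,0,1])

```text
time_s: 2.5
tcp_pos: [503.8, -256.5, 83.4]
orientation: [3.139, 0.562, -0.153]
contact_force: [-0.1, -0.0, 0.9]
opening: 85.3
```

```bash
python3 - <<'E'
from h import *
rem([500.7,-255,80],tilt(-.152,.567))
E
```

```text
t 2.5 tcp [ 503.8 -256.5   83.4] rem [-3.1  1.5 -3.4] turn [ 0.003  0.004 -0.   ] F [-0.1 -0.   0.9] T [-0.04 -0.22 -0.01] open 85.3 q [-0.51  0.66  1.37 -0.19  1.64  1.25]
```

Call:
servo_tool(steps=[-4,2,-4,0.003,0.004,0,1,0,0,0,0,0,0,0.4,0,0,0,0,0,0,0.4,0,0,0,0,0,0,0.4,0,0,0,0,0,0,0.4,0,0,0,0,0,0,0.4])

```text
time_s: 3.1
tcp_pos: [502.4, -254.0, 82.2]
orientation: [-3.14, 0.563, -0.151]
contact_force: [0.0, 0.3, -0.1]
opening: 47.8
```

```bash
python3 - <<'E'
from h import *
rem([500.7,-255,80],tilt(-.152,.567))
E
```

```text
t 3.1 tcp [ 502.4 -254.    82.2] rem [-1.7 -1.  -2.2] turn [-0.     0.004 -0.   ] F [ 0.   0.3 -0.1] T [ 0.   -0.28 -0.01] open 47.8 q [-0.51  0.66  1.38 -0.19  1.64  1.25]
```

Call:
servo_tool(steps=[0,0,0,0,0,0,0,0,0,0,0,0,0,0,0,0,0,0,0,0,0,0,0,0,0,0,0,0], newtons=50)

```text
time_s: 3.5
tcp_pos: [502.4, -254.0, 82.2]
orientation: [-3.14, 0.563, -0.151]
contact_force: [-0.7, 0.9, -0.2]
opening: 47.3
```

Call:
servo_tool(steps=[0,0,15,0,0,0,0,0,0,25,0,0,0,0,0,0,40,0,0,0,0,0,0,40,0,0,0,0,0,0,0,0,0,0,0])

```text
time_s: 4.0
tcp_pos: [500.6, -254.0, 208.0]
orientation: [-3.14, 0.566, -0.151]
contact_force: [0.4, 0.0, -0.6]
opening: 47.4
```

```bash
python3 - <<'E'
from h import *
rem([500.7,-255,200],tilt(-.152,.567))
c=cam("top");s=cam("scene");o=np.zeros((400,800,3),np.uint8)
p=proj(s,[500,-255,190]).astype(int); print(p)
o[:,:400]=cv2.resize(c["frame"][150:250,280:380],(400,400),interpolation=3); o[:,400:]=cv2.resize(s["frame"][100:240,90:230],(400,400),interpolation=3)
cv2.imwrite("pics/g2.png",cv2.convertScaleAbs(o,alpha=1.4))
E
```

```text
t 4.0 tcp [ 500.6 -254.   208. ] rem [ 0.1 -1.  -8. ] turn [-0.001  0.002 -0.   ] F [ 0.4  0.  -0.6] T [-0.04 -0.4   0.  ] open 47.4 q [-0.51  0.52  1.33 -0.19  1.83  1.22]
[144 155]
```

View pics/g2.png

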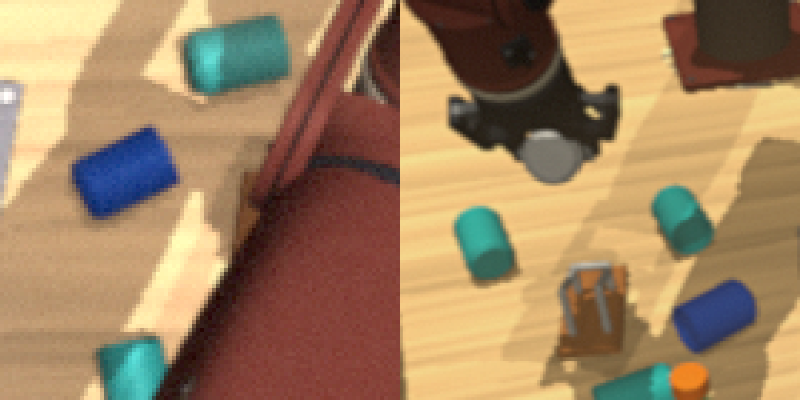

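Call:
servo_tool(steps=[0,27,-2,-0.024,-0.14,0,0,0,27,-2,-0.024,-0.14,0,0,0,27,-2,-0.024,-0.14,0,0,0,27,-2,-0.024,-0.14,0,0,0,27,-2,-0.024,-0.14,0,0,0,27,-2,-0.024,-0.14,0,0,0,27,-2,-0.024,-0.14,0,0,0,27,-2,-0.024,-0.14,0,0,0,27,-2,0,0,0,0,0,10,0,0,0,0,0])

```text
time_s: 5.1
tcp_pos: [482.1, 10.2, 153.2]
orientation: [3.14, -0.564, -0.157]
contact_force: [0.6, -0.5, -1.1]
opening: 47.1
```

```bash
python3 - <<'E'
from h import *
rem([497.8,18.4,160],tilt(-.19,-.567))
E
```

```text
t 5.1 tcp [482.1  10.2 153.2] rem [15.7  8.2  6.8] turn [ 0.001 -0.003 -0.032] F [ 0.6 -0.5 -1.1] T [0.05 0.31 0.03] open 47.1 q [-0.13 -0.42  2.41 -0.03  0.58  1.61]
```

Call:
servo_tool(steps=[8,4,4,0,-0.002,-0.016,0,8,4,3,0,-0.002,-0.016,0,0,0,0,0,0,0,0])

```text
time_s: 5.4
tcp_pos: [491.8, 21.3, 152.6]
orientation: [3.139, -0.555, -0.186]
contact_force: [-0.1, -0.4, -1.5]
opening: 46.9
```

```bash
python3 - <<'E'
from h import *
rem([497.8,18.4,160],tilt(-.19,-.567))
c=cam("top");s=cam("scene");o=np.zeros((480,800,3),np.uint8)
print(proj(s,[502.4,17.5,152]),proj(s,[502.4,17.5,118]),proj(s,[502.4,17.5,187]),proj(c,[502.4,17.5,187]))
o[:,:400]=cv2.resize(c["frame"][130:250,200:300],(400,480),interpolation=3); o[:,400:]=cv2.resize(s["frame"][90:210,200:300],(400,480),interpolation=3)
cv2.imwrite("pics/g3.png",cv2.convertScaleAbs(o,alpha=1.4))
E
```

```text
t 5.4 tcp [491.8  21.3 152.6] rem [ 6.  -2.9  7.4] turn [-0.    -0.012 -0.002] F [-0.1 -0.4 -1.5] T [ 0.07  0.31 -0.08] open 46.9 q [-0.08 -0.36  2.37 -0.11  0.58  1.75]
[249.1 150.9] [249.1 161. ] [249. 140.] [258. 211.]
```

View pics/g3.png

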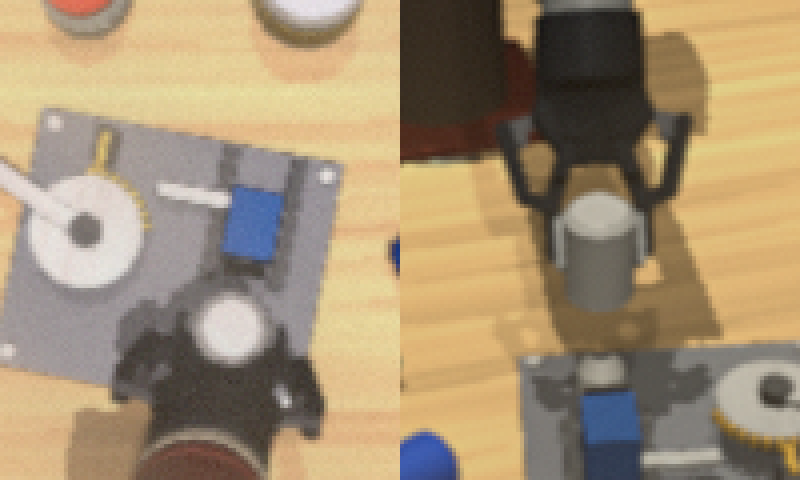

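The cup hangs mouth-down and upright, its top at native (258,211) in the top view. Next I'm measuring its centre against the peg.

```bash
python3 - <<'E'
from h import *
c=cam("top");s=cam("scene")
g=cv2.cvtColor(c["frame"],6)
for th in(130,140,150):
    m=(g>th).astype(np.uint8); m[:195]=0;m[225:]=0;m[:,:242]=0;m[:,272:]=0
    n,l,st,ce=cv2.connectedComponentsWithStats(m); k=1+st[1:,4].argmax(); print(th,st[k],ce[k].round(2),onz(c,*ce[k],180))
g=cv2.cvtColor(s["frame"],6)
print(g[136:168:1,250]); print(g[155,236:264]); print(g[160,236:264])
print("peg", proj(s,[502.4,17.5,57]), g[176:190,250],g[180,240:262])
st=arm.read_state(); R=Ro.from_euler("xyz",st["orientation"]); C=st["tcp_pos"]+8.7*R.as_matrix()[:,2]; print("C pred",C, proj(c,C+[0,0,35]),proj(s,C+[0,0,35]),proj(s,C-[0,0,35]))
E
```

```text
130 [251 205  15  15 168] [257.71 212.05] [499.7  18.1 180. ]
140 [251 206  14  14 150] [257.65 212.03] [499.8  18.3 180. ]
150 [252 206  13  13 127] [257.67 212.  ] [499.9  18.2 180. ]
[ 69  85 116 133 133 130 130 130 129 131 132 125 118  96  77  74  74  74
  75  73  74  74  74  75  75  75  76  74  75  76  75  79]
[ 59  53  65  91  93  69  63  66  69  71  72  73  75  75  73  74  74  73
  72  70  68  57  50  65  96 119 132 126]
[ 71  67  70  69  67  64  64  67  69  70  72  75  73  75  75  74  74  74
  71  68  66  65  89 118 123 123 120 112]
peg [249.3 178.1] [ 68  69  56  66 105 117 118 118 119 113  81  44  48  61] [ 77  78  78  71  64  77  94 101 103 103 105 108 107 102  92  74  55  49
  53  59  61  60]
C pred [496.25862606  19.47211582 145.60126465] [257.2 213.4] [249.1 140.7] [249.2 161.8]
```

```bash
python3 - <<'E'
from h import *
o=[]
for n,(x0,y0) in(("top",(236,192)),("scene",(228,162))):
    c=cam(n); f=np.load(f"pics/{n}0.npy")[y0:y0+40,x0:x0+40]; im=cv2.convertScaleAbs(cv2.resize(f,(400,400),interpolation=3),alpha=1.5); im2=im.copy()
    for z,r,col in((44,18,(0,255,0)),(57,8,(0,0,255)),(12,18,(255,0,0))):
        for a in np.arange(0,6.28,.2):
            p=(proj(c,[502.4+r*np.cos(a),17.5+r*np.sin(a),z])-[x0,y0]+.5)*10
            cv2.circle(im2,tuple(p.astype(int)),2,col,-1)
    o.append(np.hstack([im,im2]))
cv2.imwrite("pics/peg.png",cv2.resize(np.vstack(o),(600,600)))
E
```

```text
(no output)
```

View pics/peg.png

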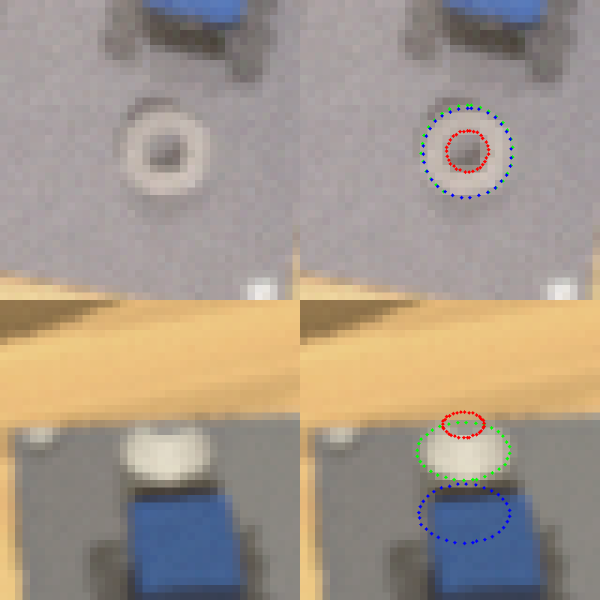

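The bright ring is the peg's taper, so the peg is at about (502.5, 18). In the same top view the cup is at (499.8, 18.2), so it needs +2.7 mm in x.

Call:
servo_tool(steps=[3,0,-10,0,-0.012,0,0,0,0,-15,0,0,0,0,0,0,0,0,0,0,0])

```text
time_s: 6.0
tcp_pos: [495.7, 18.9, 129.0]
orientation: [-3.141, -0.571, -0.192]
contact_force: [-0.9, 0.7, -1.0]
opening: 47.2
```

```bash
python3 - <<'E'
from h import *
rem([494.5,21.5,115],tilt(-.19,-.567))
c=cam("top")
g=cv2.cvtColor(c["frame"],6)
for th in(120,130,140,150):
    m=(g>th).astype(np.uint8); m[:195]=0;m[225:]=0;m[:,:242]=0;m[:,272:]=0
    n,l,st,ce=cv2.connectedComponentsWithStats(m); k=1+st[1:,4].argmax(); print(th,st[k],ce[k].round(2),onz(c,*ce[k],150))
E
```

```text
t 6.0 tcp [495.7  18.9 129. ] rem [ -1.2   2.6 -14. ] turn [0.    0.004 0.001] F [-0.9  0.7 -1. ] T [ 0.06  0.32 -0.06] open 47.2 q [-0.09 -0.31  2.39 -0.12  0.49  1.77]
120 [251 203  15  16 179] [258.31 210.6 ] [504.   16.4 150. ]
130 [251 204  15  14 164] [258.29 210.62] [503.9  16.5 150. ]
140 [252 204  13  14 144] [258.28 210.67] [503.8  16.5 150. ]
150 [252 205  13  12 122] [258.41 210.46] [504.4  16.2 150. ]
```

Call:
servo_tool(steps=[0,0,0,0,0,0.135,0,0,0,0,0,0,0.135,0,0,0,0,0,0,0.135,0,0,0,0,0,0,0.135,0,0,0,0,0,0,0,0])

```text
time_s: 6.55
tcp_pos: [496.2, 17.7, 131.9]
orientation: [3.14, -0.562, 0.158]
contact_force: [0.3, -0.4, -0.7]
opening: 47.3
```

```bash
cat >> h.py <<'E'
def cuptop(z):
    c=cam("top"); g=cv2.cvtColor(c["frame"],6)
    for th in(125,145):
        m=(g>th).astype(np.uint8); m[:195]=0;m[225:]=0;m[:,:242]=0;m[:,272:]=0
        n,l,st,ce=cv2.connectedComponentsWithStats(m); k=1+st[1:,4].argmax(); print(th,st[k],ce[k].round(2),onz(c,*ce[k],z))
E
python3 - <<'E'
from h import *
rem([494.4,17.9,115],tilt(.35,-.567)); cuptop(150)
E
```

```text
t 6.55 tcp [496.2  17.7 131.9] rem [ -1.8   0.2 -16.9] turn [ 0.003 -0.005  0.193] F [ 0.3 -0.4 -0.7] T [-0.07  0.37 -0.03] open 47.3 q [-0.26 -0.33  2.39  0.4   0.59  0.87]
125 [251 203  15  15 172] [257.8  210.22] [505.   17.8 150. ]
145 [252 204  13  14 135] [257.76 210.14] [505.2  17.9 150. ]
```

Call:
servo_tool(steps=[-2.5,0,-8,0,-0.005,0,0,0,0,-8,0,0,0,0,0,0,0,0,0,0,0,0,0,0,0,0,0,0])

```text
time_s: 7.0
tcp_pos: [493.3, 18.3, 114.8]
orientation: [3.141, -0.567, 0.148]
contact_force: [-0.0, -1.0, -0.6]
opening: 47.3
```

```bash
python3 - <<'E'
from h import *
rem([493.7,17.5,54],tilt(.158,-.567)); cuptop(143)
E
```

```text
t 7.0 tcp [493.3  18.3 114.8] rem [  0.4  -0.8 -60.8] turn [ 0.001 -0.     0.01 ] F [-0.  -1.  -0.6] T [-0.08  0.37  0.  ] open 47.3 q [-0.26 -0.3   2.42  0.43  0.54  0.85]
125 [251 205  14  14 165] [257.52 211.46] [501.8  18.6 143. ]
145 [252 205  12  14 128] [257.59 211.41] [501.9  18.4 143. ]
```

Call:
servo_tool(steps=[0.5,-0.4,-10,0,0,0,0,0,0,-10,0,0,0,0,0,0,-10,0,0,0,0,0,0,0,0,0,0,0])

```text
time_s: 7.45
tcp_pos: [493.6, 18.3, 82.2]
orientation: [3.141, -0.567, 0.148]
contact_force: [-0.4, 0.2, -1.0]
opening: 47.6
```

```bash
python3 - <<'E'
from h import *
rem([493.7,17.7,54],tilt(.148,-.567)); cuptop(113)
E
```

```text
t 7.45 tcp [493.6  18.3  82.2] rem [  0.1  -0.6 -28.2] turn [ 0.001 -0.     0.   ] F [-0.4  0.2 -1. ] T [-0.04  0.37  0.02] open 47.6 q [-0.26 -0.21  2.43  0.51  0.45  0.76]
125 [251 205  14  14 160] [257.55 211.64] [501.7  18.4 113. ]
145 [252 206  12  12 120] [257.56 211.49] [502.1  18.4 113. ]
```

Aligned, with no contact force. I'm descending further in small steps and watching the force.

Call:
servo_tool(steps=[0.3,-0.3,-10,0,0,0,0,0,0,-8,0,0,0,0,0,0,0,0,0,0,0])

```text
time_s: 7.8
tcp_pos: [495.2, 17.6, 65.0]
orientation: [3.14, -0.569, 0.148]
contact_force: [-0.3, 0.3, -1.6]
opening: 47.5
```

Call:
servo_tool(steps=[0,0,-3,0,0,0,0,0,0,0,0,0,0,0])

```text
time_s: 8.0
tcp_pos: [495.7, 17.4, 62.5]
orientation: [3.139, -0.569, 0.148]
contact_force: [-0.9, 0.4, -1.8]
opening: 47.6
```

Call:
servo_tool(steps=[0,0,-2,0,0,0,0,0,0,0,0,0,0,0])

```text
time_s: 8.2
tcp_pos: [496.3, 17.3, 61.2]
orientation: [3.139, -0.571, 0.149]
contact_force: [0.4, -0.9, -1.1]
opening: 47.1
```

Call:
servo_tool(steps=[0,0,-2,0,0,0,0,0,0,0,0,0,0,0])

```text
time_s: 8.4
tcp_pos: [496.7, 17.2, 59.6]
orientation: [3.138, -0.572, 0.149]
contact_force: [0.1, -0.0, -1.2]
opening: 47.1
```

Call:
servo_tool(steps=[-2.5,0.5,-1,0,0.004,0,0,-0.5,0,-1,0,0,0,0])

```text
time_s: 8.6
tcp_pos: [493.7, 17.7, 57.7]
orientation: [3.139, -0.568, 0.149]
contact_force: [-0.5, -0.2, -1.3]
opening: 47.3
```

```bash
python3 - <<'E'
from h import *
rem([494,17.7,54],tilt(.148,-.567)); cuptop(88)
E
```

```text
t 8.6 tcp [493.7  17.7  57.7] rem [ 0.3  0.  -3.7] turn [0.002 0.001 0.001] F [-0.5 -0.2 -1.3] T [-0.03  0.38  0.01] open 47.3 q [-0.26 -0.14  2.43  0.6   0.38  0.66]
125 [251 205  14  14 154] [257.73 211.58] [502.2  17.9  88. ]
145 [252 206  12  12 119] [257.68 211.63] [502.1  18.   88. ]
```

Call:
servo_tool(steps=[0,0,-2,0,0,0,0,0,0,0,0,0,0,0])

```text
time_s: 8.85
tcp_pos: [493.6, 17.6, 55.5]
orientation: [3.139, -0.568, 0.149]
contact_force: [-0.1, -0.2, -0.7]
opening: 47.0
```

Call:
servo_tool(steps=[-0.5,0,-2,0,0,0,0,0,0,0,0,0,0,0])

```text
time_s: 9.05
tcp_pos: [494.9, 17.4, 55.5]
orientation: [3.137, -0.572, 0.149]
contact_force: [0.4, 0.7, -0.7]
opening: 47.3
```

Call:
servo_tool(steps=[-0.5,0,-2,0,0,0,0,0,0,0,0,0,0,0])

```text
time_s: 9.25
tcp_pos: [496.1, 17.1, 55.3]
orientation: [3.136, -0.576, 0.15]
contact_force: [-0.2, 0.2, -0.3]
opening: 47.1
```

Call:
servo_tool(steps=[-0.5,0,-2,0,0,0,0,0,0,0,0,0,0,0])

```text
time_s: 9.45
tcp_pos: [497.3, 16.9, 55.1]
orientation: [3.135, -0.579, 0.151]
contact_force: [0.0, -0.3, -0.9]
opening: 47.0
```

```bash
python3 - <<'E'
from h import *
rem([494,17.7,54],tilt(.148,-.567)); cuptop(84)
E
```

```text
t 9.45 tcp [497.3  16.9  55.1] rem [-3.3  0.8 -1.1] turn [0.004 0.013 0.001] F [ 0.  -0.3 -0.9] T [-0.05  0.37  0.01] open 47.0 q [-0.26 -0.12  2.43  0.64  0.36  0.61]
125 [251 204  15  14 155] [258.05 210.54] [505.2  17.   84. ]
145 [253 205  12  12 117] [258.13 210.61] [505.   16.7  84. ]
```

Call:
servo_tool(steps=[0,0,2,0,0.006,0.05,0,-2,0,0,0,0.006,0.05,0,-2,0,0,0,0,0.05,0,0,0,0,0,0,0,0])

```text
time_s: 9.9
tcp_pos: [492.9, 17.0, 56.2]
orientation: [3.137, -0.567, 0.305]
contact_force: [2.0, 1.9, -0.8]
opening: 47.4
```

```bash
python3 - <<'E'
from h import *
rem([494,17,54],tilt(.3,-.567)); cuptop(84)
E
```

```text
t 9.9 tcp [492.9  17.   56.2] rem [ 1.1  0.  -2.2] turn [ 0.004  0.001 -0.003] F [ 2.   1.9 -0.8] T [ 0.18 -0.13  0.13] open 47.4 q [-0.33 -0.12  2.41  0.75  0.48  0.33]
125 [251 205  14  14 153] [257.57 211.9 ] [501.4  18.3  84. ]
145 [252 206  12  13 121] [257.56 212.02] [501.   18.4  84. ]
```

Call:
servo_tool(steps=[1.2,0,0,0,0,0,0,0,0,-1.5,0,0,0,0,0,0,0,0,0,0,0])

```text
time_s: 10.25
tcp_pos: [494.8, 17.0, 55.3]
orientation: [3.137, -0.568, 0.302]
contact_force: [-2.7, -0.9, 2.8]
opening: 46.9
```

Call:
servo_tool(steps=[0,0,-1.5,0,0,0,0,0,0,0,0,0,0,0])

```text
time_s: 10.45
tcp_pos: [496.0, 17.1, 55.3]
orientation: [3.135, -0.57, 0.303]
contact_force: [0.3, -0.1, -1.4]
opening: 47.2
```

Call:
servo_tool(steps=[0,0,-1.5,0,0,0,0,0,0,0,0,0,0,0])

```text
time_s: 10.65
tcp_pos: [497.1, 17.3, 55.2]
orientation: [3.134, -0.573, 0.304]
contact_force: [-0.7, -0.1, -0.8]
opening: 47.1
```

```bash
python3 - <<'E'
from h import *
rem([494,17,52],tilt(.305,-.567)); cuptop(84)
E
```

```text
t 10.65 tcp [497.1  17.3  55.2] rem [-3.1 -0.3 -3.2] turn [0.004 0.007 0.005] F [-0.7 -0.1 -0.8] T [-0.11  0.33 -0.03] open 47.1 q [-0.33 -0.1   2.41  0.76  0.47  0.32]
125 [251 204  14  14 154] [257.52 210.57] [505.1  18.5  84. ]
145 [252 205  12  12 120] [257.5 210.5] [505.3  18.5  84. ]
```

Call:
servo_tool(steps=[-2.5,0,0,0,0.006,0,0])

```text
time_s: 10.8
tcp_pos: [494.8, 17.2, 55.2]
orientation: [3.136, -0.567, 0.302]
contact_force: [1.5, 0.3, 1.3]
opening: 47.7
```

Call:
servo_tool(steps=[-0.5,0,-3,0,0,0,0])

```text
time_s: 10.9
tcp_pos: [496.0, 17.1, 54.6]
orientation: [3.135, -0.571, 0.303]
contact_force: [-30.8, -1.6, 52.4]
opening: 47.7
```

Call:
servo_tool(steps=[-0.5,0,-4,0,0,0,0])

```text
time_s: 11.0
tcp_pos: [498.4, 17.0, 54.4]
orientation: [3.133, -0.577, 0.305]
contact_force: [-40.6, -2.2, 61.8]
opening: 47.5
```

```bash
python3 - <<'E'
from h import *
rem([494,17,52],tilt(.305,-.567)); cuptop(84)
c=cam("top");s=cam("scene");o=np.zeros((480,800,3),np.uint8)
o[:,:400]=cv2.resize(c["frame"][170:250,220:287],(400,480),interpolation=3); o[:,400:]=cv2.resize(s["frame"][130:210,215:282],(400,480),interpolation=3)
cv2.imwrite("pics/g4.png",cv2.convertScaleAbs(o,alpha=1.4))
for z in (82,85,88): print(z,proj(s,[502.3,18,z]))
g=cv2.cvtColor(s["frame"],6);print(g[160:195,249])
E
```

```text
t 11.0 tcp [498.4  17.   54.4] rem [-4.4 -0.  -2.4] turn [0.004 0.011 0.005] F [-40.6  -2.2  61.8] T [1.51 0.68 1.03] open 47.5 q [-0.33 -0.1   2.41  0.78  0.47  0.3 ]
125 [251 204  14  14 150] [257.57 210.27] [506.   18.3  84. ]
145 [252 205  12  12 118] [257.57 210.43] [505.5  18.3  84. ]
82 [249.4 171.2]
85 [249.4 170.4]
88 [249.4 169.5]
[ 31  30  26  32  50  75  86  94 114 130 131 129 128 128 129 131 131 127
 118  91  76  75  75  75  75  74  61  42  46  60  62  61  62  61  61]
```

View pics/g4.png

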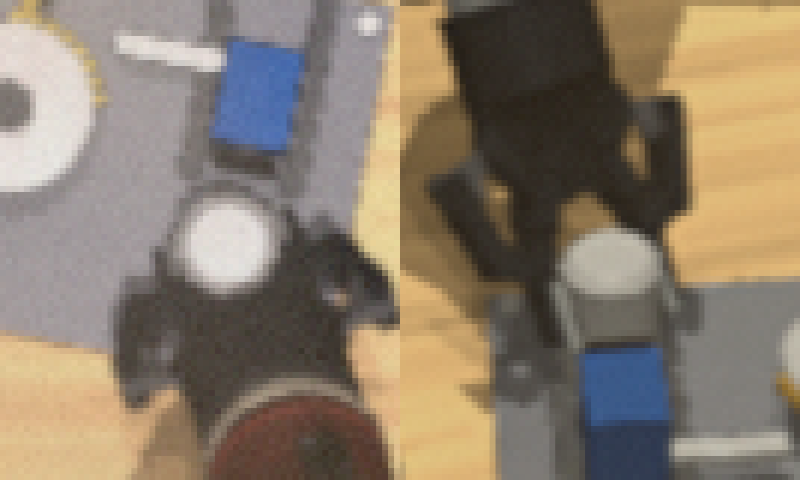

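The push gave over 50 N, so the rim is hard on the plate at TCP z≈55. I'm easing off, recentring and opening partway.

Call:
servo_tool(steps=[-3,0,1,0,0.01,0,0,0,0,0,0,0,0,0])

```text
time_s: 11.35
tcp_pos: [496.0, 17.0, 56.7]
orientation: [3.135, -0.569, 0.304]
contact_force: [0.2, 0.6, -1.6]
opening: 47.5
```

```bash
python3 - <<'E'
from h import *
rem([494.5,17,55.3],tilt(.305,-.567)); cuptop(84)
E
```

```text
t 11.35 tcp [496.   17.   56.7] rem [-1.5  0.  -1.4] turn [0.005 0.003 0.005] F [ 0.2  0.6 -1.6] T [-0.08  0.36  0.03] open 47.5 q [-0.33 -0.11  2.41  0.75  0.48  0.33]
125 [251 205  14  13 151] [257.6  210.97] [504.   18.2  84. ]
145 [252 205  12  13 123] [257.59 210.89] [504.2  18.3  84. ]
```

Call:
servo_tool(steps=[-1.5,0,-0.8,0.003,0.003,0,0,0,0,0,0,0,0,0])

```text
time_s: 11.6
tcp_pos: [494.1, 17.2, 55.1]
orientation: [3.14, -0.566, 0.301]
contact_force: [-3.1, 0.5, 7.4]
opening: 47.5
```

Call:
servo_tool(steps=[0,0,0,0,0,0,0.72,0,0,0,0,0,0,0.72,0,0,0,0,0,0,0.72,0,0,0,0,0,0,0.72])

```text
time_s: 12.0
tcp_pos: [492.6, 17.5, 53.2]
orientation: [-3.14, -0.563, 0.299]
contact_force: [-0.6, -0.3, -0.0]
opening: 61.4
```

```bash
python3 - <<'E'
from h import *
R=tilt(.305,-.567); rem([494.5,17,55.3],R); cuptop(82); print(R.as_matrix()[:,2])
E
```

```text
t 12.0 tcp [492.6  17.5  53.2] rem [ 1.9 -0.5  2.1] turn [ 0.    -0.004  0.005] F [-0.6 -0.3 -0. ] T [-0.07  0.23  0.02] open 61.4 q [-0.33 -0.11  2.41  0.75  0.48  0.33]
125 [251 206  14  14 152] [257.8  212.34] [500.1  17.7  82. ]
145 [252 207  12  12 119] [257.71 212.53] [499.6  17.9  82. ]
[ 0.51231494  0.16128864 -0.84351608]
```

Call:
servo_tool(steps=[-5,-2,10,0,0,0,0.72,-10,-3,25,0,0,0,0.72,-10,-3,40,0,0,0,0.72,-5,-2,45,0,0,0,0.72,0,0,30,0,0.1,0,0.72])

```text
time_s: 12.55
tcp_pos: [453.2, 9.3, 199.4]
orientation: [-3.098, -0.451, 0.276]
contact_force: [1.2, -0.7, -0.5]
opening: 61.6
```

```bash
python3 - <<'E'
from h import *
R=tilt(.305,-.567); rem([494.5,17,55.3],R); cuptop(82)
s=cam("scene");c=cam("top");o=np.zeros((480,800,3),np.uint8)
o[:,:400]=cv2.resize(c["frame"][130:250,200:300],(400,480),interpolation=3); o[:,400:]=cv2.resize(s["frame"][90:210,200:300],(400,480),interpolation=3)
cv2.imwrite("pics/g5.png",cv2.convertScaleAbs(o,alpha=1.4))
E
```

```text
t 12.55 tcp [453.2   9.3 199.4] rem [  41.3    7.7 -144.1] turn [-0.003 -0.122  0.008] F [ 1.2 -0.7 -0.5] T [-0.01  0.2   0.01] open 61.6 q [-0.36 -0.49  2.33  0.36  0.98  0.77]
125 [251 206  14  14 155] [257.79 212.62] [499.3  17.7  82. ]
145 [252 207  12  12 122] [257.74 212.57] [499.4  17.9  82. ]
```

View pics/g5.png

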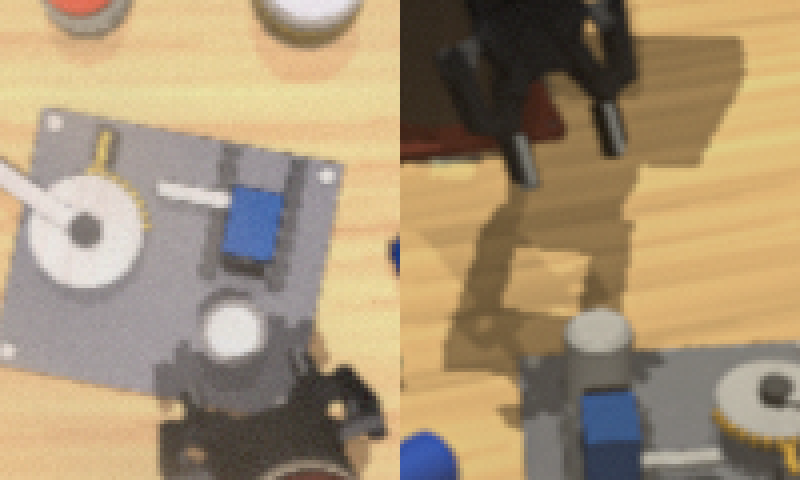

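The cup stands upright on the peg (top view native 257.8,212.6), and its top in the scene view matches z=82. Next is the knob.

Call:
servo_tool(steps=[20,23,0,-0.04,0.139,0,0.72,20,23,0,-0.04,0.139,0,0.72,20,23,0,-0.04,0.139,0,0.72,20,23,0,0,0,0.135,0.72,20,23,0,0,0,0.135,0.72,20,23,0,0,0,0.135,0.72,20,23,0,0,0,0.135,0.72,20,23,0,0,0,0.135,0.72,20,23,0,0,0,0,0.72,0,0,0,0,0,0,0.72])

```text
time_s: 13.7
tcp_pos: [626.8, 223.0, 169.4]
orientation: [-3.083, 0.014, 0.98]
contact_force: [-1.0, -0.6, -0.0]
opening: 61.3
```

```bash
python3 - <<'E'
from h import *
rem([636.5,217.3,150],tilt(.97,0))
E
```

```text
t 13.7 tcp [626.8 223.  169.4] rem [  9.7  -5.7 -19.4] turn [-0.021 -0.057 -0.01 ] F [-1.  -0.6 -0. ] T [-0.03  0.02 -0.  ] open 61.3 q [0.21 0.42 1.45 0.03 1.33 0.79]
```

Call:
servo_tool(steps=[8,-5,-10,-0.021,-0.057,-0.01,0.72,0,0,-8,0,0,0,0.72,0,0,0,0,0,0,0.72])

```text
time_s: 14.0
tcp_pos: [630.9, 217.4, 143.3]
orientation: [-3.134, 0.007, 0.972]
contact_force: [-0.5, -0.7, 0.3]
opening: 61.1
```

```bash
python3 - <<'E'
from h import *
rem([635,217.3,90],tilt(.97,0))
E
```

```text
t 14.0 tcp [630.9 217.4 143.3] rem [  4.1  -0.1 -53.3] turn [ 0.001 -0.01  -0.002] F [-0.5 -0.7  0.3] T [ 0.04 -0.    0.03] open 61.1 q [0.21 0.42 1.5  0.   1.24 0.81]
```

Call:
servo_tool(steps=[4,0,-15,0,-0.01,0,0.72,0,0,-15,0,0,0,0.72,0,0,-12,0,0,0,0.72,0,0,0,0,0,0,0.72])

```text
time_s: 14.4
tcp_pos: [632.3, 215.6, 97.7]
orientation: [-3.136, 0.004, 0.971]
contact_force: [-0.4, 0.1, -0.5]
opening: 61.6
```

```bash
python3 - <<'E'
from h import *
rem([635,217.3,90],tilt(.97,0))
E
```

```text
t 14.4 tcp [632.3 215.6  97.7] rem [ 2.7  1.7 -7.7] turn [ 0.    -0.007 -0.   ] F [-0.4  0.1 -0.5] T [-0.03  0.03  0.05] open 61.6 q [0.21 0.47 1.52 0.   1.16 0.81]
```

Call:
servo_tool(steps=[3,2,-6,0,-0.006,0,0.72,0,0,0,0,0,0,0.72])

```text
time_s: 14.6
tcp_pos: [635.5, 217.5, 91.4]
orientation: [-3.14, 0.001, 0.97]
contact_force: [-0.6, -0.1, 0.1]
opening: 61.8
```

Call:
servo_tool(steps=[0,0,0,0,0,0,0,0,0,0,0,0,0,0,0,0,0,0,0,0,0,0,0,0,0,0,0,0,0,0,0,0,0,0,0,0,0,0,0,0,0,0], newtons=60)

```text
time_s: 15.2
tcp_pos: [635.6, 218.6, 93.3]
orientation: [-3.14, -0.001, 0.971]
contact_force: [-1.0, 0.6, -1.1]
opening: 16.8
```

```bash
python3 - <<'E'
from h import *
rem([635,217.3,90],tilt(.97,0))
c=cam("top"); 
P=np.array([574.4,126]); s=arm.read_state(); d=s["tcp_pos"][:2]-P; print(np.hypot(*d),np.arctan2(d[1],d[0]))
E
```

```text
t 15.2 tcp [635.6 218.6  93.3] rem [-0.6 -1.3 -3.3] turn [-0.001 -0.001 -0.001] F [-1.   0.6 -1.1] T [ 0.07  0.07 -0.02] open 16.8 q [0.21 0.48 1.52 0.   1.15 0.81]
110.9759792542874 0.9866883266525427
```

```bash
cat >> h.py <<'E'
P0=np.array([574.4,126.]); TH0=.984
def lev(target=None,n=5):
    s=arm.read_state(); d=s["tcp_pos"][:2]-P0; th=np.arctan2(d[1],d[0]); u=np.array([np.cos(th),np.sin(th)]); t=np.array([-u[1],u[0]]); F=s["contact_force"]
    print("t",round(s["time_s"],2),"a",round(th-TH0,3),"r",round(np.hypot(*d),1),"Ft",round(F[:2]@t,1),"Fr",round(F[:2]@u,1),"Fz",round(F[2],1),"z",s["tcp_pos"][2].round(1),"open",round(s["opening"],1),"yaw",s["orientation"].round(3))
    if target is not None:
        for k in range(n):
            a=th+(TH0+target-th)*k/n; b=th+(TH0+target-th)*(k+1)/n
            print((110.6*np.array([np.cos(b)-np.cos(a),np.sin(b)-np.sin(a)])).round(1),round(b-a,3))
E
python3 -c "
from h import *
lev(.8,16)"
```

```text
t 15.25 a 0.003 r 111.0 Ft 1.3 Fr 0.2 Fz -1.6 z 93.3 open 16.5 yaw [-3.14e+00 -1.00e-03  9.71e-01]
[-4.7  2.9] 0.05
[-4.8  2.7] 0.05
[-4.9  2.4] 0.05
[-5.1  2.2] 0.05
[-5.2  1.9] 0.05
[-5.2  1.7] 0.05
[-5.3  1.4] 0.05
[-5.4  1.2] 0.05
[-5.4  0.9] 0.05
[-5.5  0.6] 0.05
[-5.5  0.3] 0.05
[-5.5  0.1] 0.05
[-5.5 -0.2] 0.05
[-5.5 -0.5] 0.05
[-5.5 -0.8] 0.05
[-5.4 -1. ] 0.05
```

Call:
servo_tool(steps=[-3.9,2.2,0,0,0,0.04,0,-3.9,2.1,0,0,0,0.04,0,-4,2,0,0,0,0.04,0])

```text
time_s: 15.55
tcp_pos: [627.8, 223.3, 93.4]
orientation: [3.136, -0.006, 1.089]
contact_force: [-1.2, 4.9, -0.5]
opening: 16.5
```

```bash
python3 -c "
from h import *
lev()"
```

```text
t 15.55 a 0.085 r 111.0 Ft 3.4 Fr 3.7 Fz -0.5 z 93.4 open 16.5 yaw [ 3.136 -0.006  1.089]
```

Call:
servo_tool(steps=[-4.6,2,0,0,0,0.045,0,-4.6,2,0,0,0,0.045,0,-4.7,1.8,0,0,0,0.045,0,0,0,0,0,0,0,0])

```text
time_s: 15.95
tcp_pos: [614.2, 229.7, 93.4]
orientation: [3.136, -0.009, 1.224]
contact_force: [2.1, 1.3, -3.2]
opening: 16.5
```

```bash
python3 -c "
from h import *
lev(.4,5)"
```

```text
t 15.95 a 0.22 r 111.1 Ft -1.5 Fr 1.9 Fz -3.2 z 93.4 open 16.5 yaw [ 3.136 -0.009  1.224]
[-3.7  1.4] 0.036
[-3.8  1.2] 0.036
[-3.8  1.1] 0.036
[-3.9  0.9] 0.036
[-3.9  0.8] 0.036
```

Call:
servo_tool(steps=[-3.7,1.4,0,0,0,0.036,0,-3.8,1.2,0,0,0,0.036,0,-3.8,1.1,0,0,0,0.036,0,-3.9,0.9,0,0,0,0.036,0,-3.9,0.8,0,0,0,0.036,0,0,0,0,0,0,0,0])

```text
time_s: 16.55
tcp_pos: [600.0, 234.9, 93.4]
orientation: [3.128, -0.015, 1.399]
contact_force: [-2.2, 1.2, -0.0]
opening: 16.3
```

```bash
python3 -c "
from h import *
lev(.6,5)"
```

```text
t 16.55 a 0.356 r 111.9 Ft 2.4 Fr 0.7 Fz -0.0 z 93.4 open 16.3 yaw [ 3.128 -0.015  1.399]
[-5.3  1.1] 0.049
[-5.3  0.8] 0.049
[-5.4  0.6] 0.049
[-5.4  0.3] 0.049
[-5.4  0.1] 0.049
```

Call:
servo_tool(steps=[-5.2,0.9,0,0,0,0.03,0,-5.2,0.6,0,0,0,0.03,0,-5.3,0.4,0,0,0,0.04,0,-5.3,0.2,0,0,0,0.04,0,0,0,0,0,0,0,0])

```text
time_s: 17.05
tcp_pos: [583.3, 237.6, 93.5]
orientation: [3.117, -0.019, 1.545]
contact_force: [2.5, 1.5, -1.0]
opening: 16.3
```

```bash
python3 -c "
from h import *
lev(.8,5); rem([0,0,93],tilt(1.54,0))"
```

```text
t 17.05 a 0.507 r 111.9 Ft -2.3 Fr 1.6 Fz -1.0 z 93.5 open 16.3 yaw [ 3.117 -0.019  1.545]
[-6.5  0.3] 0.059
[-6.5 -0.1] 0.059
[-6.5 -0.4] 0.059
[-6.4 -0.8] 0.059
[-6.4 -1.2] 0.059
t 17.05 tcp [583.3 237.6  93.5] rem [-5.833e+02 -2.376e+02 -5.000e-01] turn [-0.018  0.025 -0.004] F [ 2.5  1.5 -1. ] T [-0.09  1.05 -0.12] open 16.3 q [0.26 0.37 1.66 0.01 1.08 0.28]
```

Call:
servo_tool(steps=[-5.2,0.3,0,-0.006,0.008,0.04,0,-5.2,0,0,-0.006,0.008,0.04,0,-5.2,-0.3,0,-0.006,0.008,0.04,0,0,0,0,0,0,0,0])

```text
time_s: 17.45
tcp_pos: [571.2, 238.0, 93.4]
orientation: [3.132, -0.003, 1.667]
contact_force: [2.8, 1.6, -5.4]
opening: 16.4
```

```bash
python3 -c "
from h import *
lev(.8,4); rem([0,0,93],tilt(1.68,0))"
```

```text
t 17.45 a 0.616 r 112.1 Ft -2.8 Fr 1.5 Fz -5.4 z 93.4 open 16.4 yaw [ 3.132e+00 -3.000e-03  1.667e+00]
[-5.1 -0.3] 0.046
[-5.1 -0.5] 0.046
[-5.  -0.7] 0.046
[-5. -1.] 0.046
t 17.45 tcp [571.2 238.   93.4] rem [-5.712e+02 -2.380e+02 -4.000e-01] turn [-0.004  0.009  0.013] F [ 2.8  1.6 -5.4] T [ 0.38  0.04 -0.43] open 16.4 q [0.27 0.36 1.68 0.   1.09 0.17]
```

Call:
servo_tool(steps=[-5,-0.4,0,0,0.004,0.04,0,-5,-0.7,0,0,0.004,0.04,0])

```text
time_s: 17.65
tcp_pos: [563.4, 237.6, 93.4]
orientation: [3.134, -0.006, 1.746]
contact_force: [0.2, 3.7, -1.9]
opening: 16.7
```

```bash
python3 -c "
from h import *
lev(.8,3)"
```

```text
t 17.65 a 0.685 r 112.1 Ft -0.6 Fr 3.6 Fz -1.9 z 93.4 open 16.7 yaw [ 3.134 -0.006  1.746]
[-4.2 -0.5] 0.038
[-4.2 -0.7] 0.038
[-4.1 -0.8] 0.038
```

Call:
servo_tool(steps=[-4,-0.7,0,0,0.004,0.035,0,-4,-0.9,0,0,0.004,0.03,0])

```text
time_s: 17.85
tcp_pos: [556.0, 236.7, 93.5]
orientation: [3.139, -0.009, 1.811]
contact_force: [1.5, 3.1, -3.7]
opening: 16.5
```

```bash
python3 -c "
from h import *
lev(.8,3)"
```

```text
t 17.85 a 0.751 r 112.2 Ft -2.0 Fr 2.8 Fz -3.7 z 93.5 open 16.5 yaw [ 3.139 -0.009  1.811]
[-1.8 -0.3] 0.016
[-1.8 -0.3] 0.016
[-1.8 -0.4] 0.016
```

Call:
servo_tool(steps=[-3,-0.7,0,0,0.003,0.025,0,-2.5,-0.6,0,0,0.003,0.02,0,0,0,0,0,0,0,0])

```text
time_s: 18.15
tcp_pos: [550.9, 235.7, 93.5]
orientation: [-3.141, -0.011, 1.858]
contact_force: [0.2, 1.9, -3.3]
opening: 16.7
```

```bash
python3 - <<'E'
from h import *
lev(.8,2); cuptop(82)
f=lambda x:[np.hypot(a-x[0],b-x[1])-110 for a,b in[(635.6,218.6),(627.8,223.3),(614.2,229.7),(600,234.9),(583.3,237.6),(571.2,238),(563.4,237.6),(556,236.7)]]
from scipy.optimize import least_squares
r=least_squares(f,[574,126]); print(r.x,np.round(r.fun,1)); d=arm.read_state()["tcp_pos"][:2]-r.x; e=np.array([635.6,218.6])-r.x; print("angle",np.arctan2(d[1],d[0])-np.arctan2(e[1],e[0]))
c=cam("top");s=cam("scene")
f0=np.load("pics/top0.npy")
def jaw(f):
    h=cv2.cvtColor(f,cv2.COLOR_BGR2HSV); m=((h[...,0]>100)&(h[...,0]<125)&(h[...,1]>110)).astype(np.uint8); m[:165]=0;m[215:]=0;m[:,:245]=0;m[:,:285]*=1;m[:,285:]=0
    n,l,st,ce=cv2.connectedComponentsWithStats(m); k=1+st[1:,4].argmax(); return st[k],ce[k]
a=jaw(f0);b=jaw(c["frame"]); print(a,b); print("jaw shift",onz(c,*a[1],65)-onz(c,*b[1],65))
o=np.zeros((480,800,3),np.uint8)
o[:,:400]=cv2.resize(c["frame"][130:250,190:290],(400,480),interpolation=3); o[:,400:]=cv2.resize(s["frame"][140:236,220:300],(400,480),interpolation=3)
cv2.imwrite("pics/l1.png",cv2.convertScaleAbs(o,alpha=1.4))
E
```

```text
t 18.15 a 0.798 r 112.2 Ft -0.5 Fr 1.8 Fz -3.3 z 93.5 open 16.7 yaw [-3.141 -0.011  1.858]
[-0.1 -0. ] 0.001
[-0.1 -0. ] 0.001
125 [251 206  15  16 191] [257.9  212.92] [498.4  17.4  82. ]
145 [251 207  14  13 138] [257.88 212.64] [499.2  17.5  82. ]
[572.94215744 128.03545029] [ 0.1 -0.1 -0.3  0.2  0.1 -0.  -0.  -0. ]
angle 0.8070418834813303
(array([256, 177,  15,  18, 189], dtype=int32), array([263.05291005, 185.38624339])) (array([255, 185,  14,  18, 179], dtype=int32), array([261.55865922, 193.26815642]))
jaw shift [23.  -4.5  0. ]
```

View pics/l1.png

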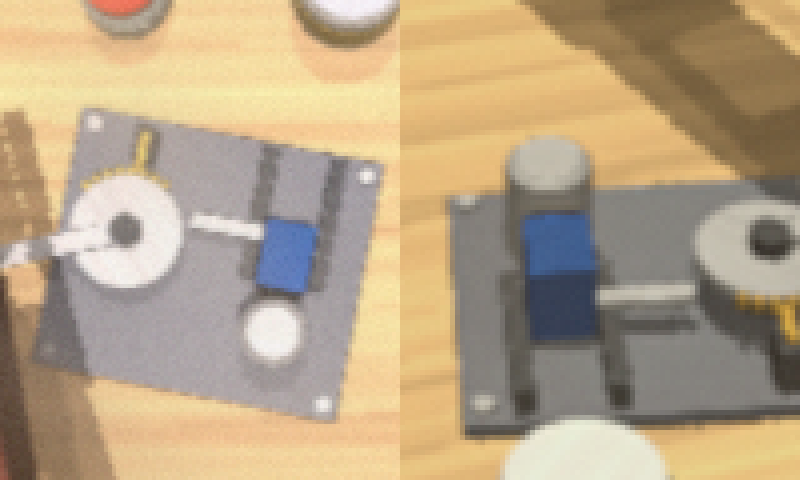

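The jaw has moved 23.4 mm (four clicks are 24 mm), the lever reads about 0.80 rad, and the pad is on the upright cup. One still row to check it stays put, then I hand in.

Call:
servo_tool(steps=[0,0,0,0,0,0,0,0,0,0,0,0,0,0])

```text
time_s: 18.5
tcp_pos: [551.0, 235.7, 93.4]
orientation: [-3.14, -0.011, 1.857]
contact_force: [1.7, 2.3, -2.5]
opening: 16.6
```

```bash
python3 - <<'E'
from h import *
lev(); [cam("top") for _ in range(6)]; lev(); cuptop(82)
s=arm.read_state(); d=s["tcp_pos"][:2]-P0
a=np.arctan2(d[1],d[0])-TH0
if .77<a<.84: print(arm.finish_job())
E
```

```text
t 18.5 a 0.797 r 112.2 Ft -2.2 Fr 1.9 Fz -2.5 z 93.4 open 16.6 yaw [-3.14  -0.011  1.857]
t 18.8 a 0.797 r 112.2 Ft -2.0 Fr 2.3 Fz -3.7 z 93.4 open 16.7 yaw [-3.14  -0.011  1.857]
125 [251 206  15  15 185] [257.89 212.88] [498.6  17.4  82. ]
145 [252 207  13  13 139] [257.86 212.65] [499.2  17.5  82. ]
the job is handed in; nothing more can be done
None
```

I seated the cup mouth-down over the peg and let go, then gripped the red knob, swung the lever to the fourth click, and handed the job in at 18.8 s with the gripper still holding it there. No verdict was reported.

**Last checks**
- **Lever:** it read 0.797 rad by the camera-found pivot, and about 0.807 rad by a circle fitted to the arm's own path. It stayed still for the 0.3 s I watched. The jaw had moved about 23.4 mm, against 24 mm for four clicks.
- **Cup:** it stands upright on the plate with the pad against it. It sits about 3 to 4 mm towards the robot from the peg centre I measured, which is close to the limit of its play on the peg.

**What was less clean or disagreed**
- **Push when seating:** I pressed the cup onto the plate harder than needed to confirm contact, up to about 74 N total at the wrist (limit 120 N). I eased off before letting go, and the later pictures show nothing out of place.
- **Clicks:** I could not feel them one by one. The forces I read at the knob were only about 2 to 4 N, so the count rests on the lever angle and the jaw's travel.
- **Grip widths:** they read 1 to 3 mm under the true diameters on both the cup and the knob.

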